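# Serve the bread roll with the tongs

## Task

Lift the steel cover off the cake stand and set it down upright on the round cork mat, without dropping it. Then pick up the kitchen tongs, close them on the bread roll on the stand and lift it off, touching the roll with the tongs only. Finish while still holding the roll still in the tongs, well clear of the stand (more than 5 cm above its top), and knock nothing over on the way.

Things in the scene. Friction and masses are not known exactly. Their poses are not given: they have to be found in the camera images.
- stand: White ceramic cake stand, fixed to the worktop: a round flat top 170 mm across, 12 mm thick, on a foot 100 mm across. Origin at the centre of its underside, on the worktop; the flat top is 70 mm above it.
- mat: Round flat cork mat, 170 mm across, 6 mm thick, fixed on the worktop. Origin at the centre of its underside.
- cover: Loose steel dome cover, 280 g, open below, standing on the stand over the roll at the start: 136 mm across at the rim, 92 mm tall including its knob; shell 3 mm thick, 62 mm tall outside and 58 mm inside. Origin at the centre of the rim plane (its underside), z up through the knob.
- cover_knob (a point): Centre of the cover's black knob, 82 mm above the rim plane: a round upright knob 28 mm in diameter from 68 to 92 mm above the rim, on a 16 mm neck. Axes as the cover.
- roll: Small round bread roll, 40 g, on the flat top of the stand, under the cover at the start and up to 16 mm off the stand's centre: 48 mm in diameter, 39 mm tall, its sides upright between 5 and 27 mm above its underside. Origin at the centre of its underside, z up.
- tongs: Steel kitchen tongs, 130 g, lying on edge: two arms 26 mm tall, sprung open, closing sideways about an upright pivot at the back end. Origin midway between the two black grip pads at the level of the lower edges (z = 0 when lying); x along the tongs to the tips, y to the left arm, z up. Pivot at x = -95 mm, tip ends at x = 120 mm. The frame is fixed to the left arm; x is the midline when open.
- tongs_grip (a point): Where to squeeze the tongs: midway between the two flat black grip pads, 13 mm above the lower edges. Pads 26 mm tall, 50 mm long in x (25 mm either way), 60 mm over their outsides when open. The spring pushes out with 5 N at each pad when open, 6.5 N at a 48 mm jaw gap, so a grip a little narrower than 60 mm already carries the tongs. Axes as the tongs.
- jaw_left: Flat steel jaw at the tip of the tongs' left (+y) arm: 42 mm long, 4 mm thick, 26 mm tall. Origin at the middle of its lower edge, x along the jaw to the tip, z up. When open it is splayed 0.084 rad outwards from the midline.
- jaw_right: The like jaw at the tip of the right (-y) arm, which turns about the pivot. Squeezed evenly, each arm turns by the same angle (0.084 rad on the roll, 0.2 rad when shut) towards the midline.
- tongs_tips (a point): Midpoint between the two flat steel jaws when open: 100 mm ahead of the tongs' origin along x, 13 mm above the lower edges. Jaws 42 mm long, 26 mm tall, 81 mm apart when open. Every 1 mm less over the grip pads takes 2.05 mm off the jaw gap: 44 mm over the pads gives a 48 mm gap, with pads and jaws then parallel. Axes as the tongs.
- mug: White mug, 76 mm across, 85 mm tall, handle on its +y side. Leave standing. Origin under its centre.
- mill: Dark wood pepper mill, 54 mm across, 132 mm tall. Leave standing. Origin under its centre.
- jar: Amber glass jar with a steel lid, 68 mm across, 95 mm tall. Leave standing. Origin under its centre.
- ramekin: Small white bowl, 80 mm across, 45 mm tall. Leave standing. Origin under its centre.
- eggcup: Blue ceramic egg cup, 50 mm across, 55 mm tall. Leave standing. Origin under its centre.

How it is judged:
By the outcome, as a careful person would: the job done as asked, in the order asked, and still so for the second after the job is handed in, while the arm keeps its last pose, push and grip.
It also fails if it takes over 61 s, if anything falls off the work surface, if the arm or the gripper's body presses on something with over 40 N, if the wrist force passes 120 N, or if a joint passes its speed limit or range.

## Robot

A 6-joint arm with a two-finger parallel gripper is mounted at the origin on the work surface. World frame = base frame: x ahead of the robot, y to its left, z up, the work surface at z = 0. Lengths are in m, angles in rad, forces in N, time in s.
With the tool pointing down it reaches from about 0.3 to 0.85 m from the base axis. Payload 5.4 kg.
Tool frame: the origin (TCP) lies at the very end of the fingers, on their centre line; the grasp point (between the pads) lies 19 mm behind it; z points along the fingers, y is the line along which they close (so a half turn about z gives the same grasp; the last joint's range is limited). The gripper opens to 85 mm and grips with 20 to 120 N. Pads are 22 mm wide; open, the fingers measure 114 mm over their backs; the gripper's body (76 mm by 85 mm) begins 54 mm behind the grasp point. The pads swing forward as they close: fully open they stand 13 mm farther back than shut.
Start: joints at [1.106, 0.158, 1.597, -0, 1.386, -0.21], TCP at [0.145, 0.556, 0.231] pointing down, gripper open.
Joint ranges: [-2.91, 2.91], [-0.94, 2.29], [0.18, 2.7], [-1.29, 4.43], [0.17, 2.64], [-3, 3]. Speed limits (rad/s): [2.57, 2.57, 3.14, 3.14, 3.14, 3.14].

## Interface

Orientations are given as [roll, pitch, yaw] about the fixed x, y, z axes, in that order (R = Rz(yaw) Ry(pitch) Rx(roll)).
In Python, from workcell import observe, capture, close_job gives the robot as it stands. The module is installed in compiled form; this text tells all that it offers.
- The arm moves only by the tool jog_arm, never from a script. Its argument "steps" is a list of rows, each a list of 5 numbers: the shift along the tool's x, y, z normalised to -1 to 1, where 1 is 0.4 m, then the turn about the tool's z normalised to -1 to 1, where 1 is 180 degrees, then the closure, from -1 (fully open) to 1 (shut). In form: [[tx, ty, tz, roll, fingers], ...]. A call has 1 to 12 rows; each row shifts and turns the commanded pose from where the row before left it, along the tool's axes as they then stand; what a row does not reach is not made up. A row lasts 1/8 s, in which the tool goes at most 62.5 mm and 10.7 degrees, less where a joint would pass 70% of its speed; a pose out of reach is approached as far as the arm can. A call with a number of a shift or a turn outside -1 to 1 is refused whole. A call with a gripper value outside its range is refused whole. The fingers move at their own pace and stop on an object; the grip force is fixed at half the most. Time passes only in rows, so rows that do not move let the fingers close. It gives the time, the measured TCP pose, the force, the opening and the grip force at its end, in the units of the state.
- observe(): the state, without advancing time (a new reading comes with each control period).
- capture(name): name is "scene" or "top" or "wrist"; returns a dict with "pixels" (384x512x3 uint8, red, green, blue), "z_map" (384x512 float32, m along the optical axis (not along the pixel's ray), 0 where there is no reading), "intrinsics" (3x3 intrinsics, pixels), "R" (3x3) and "t" (3): a world point X has camera coordinates R X + t; the wrist camera has in their place "T_tool_cam" (4x4, takes a point from camera to tool coordinates, whose origin is the TCP and whose axes are the flange's). Camera axes: x right, y down, z forward; pixel columns grow to the right and rows downward; lengths in m; the calibration is good to about 2 mm. The wrist camera is an equidistant fisheye: a pixel r from the principal point sees the ray r / f radians off the axis. A picture is of the moment at which its call begins: read the wrist's pose just before it.
- close_job(): hands the job in; it is judged then, once.
The state is a dict: "clock": time; "joint_positions": joint angles; "qd": joint speeds; "tau": joint torques, N m; "ee_pos": TCP position; "tool_rot": TCP orientation; "ft_force": force on the tool from outside, world axes, zero at the start; "torque": the same for the moment, N m; "gripper_width": finger opening in m; "finger_force": force on a finger pad.
Only numpy, scipy, OpenCV 4.12 (cv2) and the standard library are available. Lean on these libraries where they do the work, as an engineer would, in place of code of your own. Each camera call takes 0.05 s, during which the arm holds its last target. There are 200 camera calls.

## Working session

There is one attempt and no reset: what is moved stays moved. The work goes in short steps, Python scripts to look and compute and a tool call to move; the robot and the scene stay as the last step left them, time stands still between calls to the robot, and variables do not carry over. Pictures are saved under pics/ and viewed, at most 10 in all, crops included, and the job is handed in when it is done.

Besides the shell and the picture viewer there is one more tool, called as name(argument=value, ...), one argument or row to a line, values as JSON. jog_arm: Moves the arm, as the interface text tells. Scaled input: -1 to 1 covers 0.4 m each way for a shift and 180 degrees each way for a turn. Its arguments: {"type":"object","properties":{"steps":{"type":"array"}},"required":["steps"]}

```bash
mkdir -p pics
cat > h.py <<'E'
import numpy as np, cv2
from workcell import observe, capture, close_job
def cloud(c):
    K=c['intrinsics'];z=c['z_map'];v,u=np.mgrid[:z.shape[0],:z.shape[1]]
    X=np.stack([(u-K[0,2])/K[0,0]*z,(v-K[1,2])/K[1,1]*z,z],-1)
    P=(X-c['t'])@c['R']; P[z==0]=np.nan; return P
E
python3 - <<'E'
from h import *
s=observe();print(s)
for n in('scene','top'):
    c=capture(n);np.savez(n+'.npz',**c);cv2.imwrite(f'pics/{n}0.png',c['pixels'][...,::-1]);print(n,c['intrinsics'],c['R'],c['t'])
E
```

```text
{'clock': 0.0, 'joint_positions': array([ 1.10591188e+00,  1.59085117e-01,  1.59823359e+00,  9.74024445e-06,
        1.38617946e+00, -2.10107458e-01]), 'qd': array([-2.46960789e-03, -9.59389746e-04,  2.18158893e-04, -1.88875850e-04,
       -9.82454312e-04, -3.14225903e-05]), 'tau': array([ 2.25433381e-03, -3.95989215e+01, -3.31437349e+01,  3.32183015e-05,
        8.25546827e-03,  4.26894735e-05]), 'ee_pos': array([0.14466581, 0.55588889, 0.23029595]), 'tool_rot': array([-3.13973103e+00, -4.06785393e-04,  2.88681349e+00]), 'ft_force': array([0.33488816, 0.00461893, 0.3468118 ]), 'torque': array([0.02785932, 0.03837125, 0.0398938 ]), 'finger_force': 0.0, 'gripper_width': 0.08544206553272839}
scene [[408.01324664   0.         256.71299536]
 [  0.         408.01324664 193.69871243]
 [  0.           0.           1.        ]] [[ 4.30185610e-01  9.02740427e-01  2.49203762e-04]
 [ 5.03918277e-01 -2.39904633e-01 -8.29766315e-01]
 [-7.49003813e-01  3.57079107e-01 -5.58110921e-01]] [-0.24706806 -0.19135739  1.8260798 ]
top [[355.70221148   0.         261.87376932]
 [  0.         355.70221148 191.52798895]
 [  0.           0.           1.        ]] [[-0.00969974 -0.99991785  0.00837851]
 [-0.99370464  0.00870357 -0.11169306]
 [ 0.11161096 -0.00940916 -0.99370743]] [-0.01516375  0.55483437  1.06241143]
```

View pics/scene0.png

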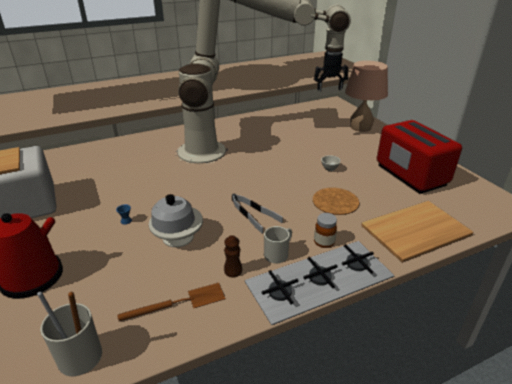

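View pics/top0.png

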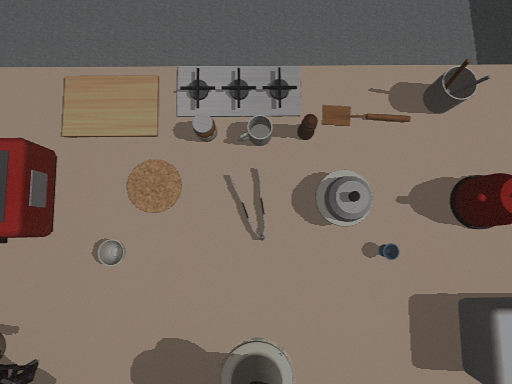

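The scene view shows the covered stand at about (172,225), knob (170,199), mat (336,201) and tongs with their pivot near (236,199). The top view shows the knob at (354,196), stand (344,198), mat (155,186), tong pads (245,210) and (262,206), pivot (261,237) and jaws (233,188) and (257,180).

Run:
```python
from h import *
C={n:dict(np.load(n+'.npz')) for n in('scene','top')}
P={n:cloud(C[n]) for n in C}
def circ(Q):
    x,y=Q[:,0],Q[:,1];s=np.linalg.lstsq(np.c_[2*x,2*y,np.ones(len(x))],x*x+y*y,rcond=None)[0];return s[:2],np.sqrt(s[2]+s[0]**2+s[1]**2)
p=P['top']
for n,(u,v) in dict(scene=(170,199),top=(354,196)).items():
    c=C[n];w=P[n][v-22:v+23,u-22:u+23].reshape(-1,3);px=c['pixels'][v-22:v+23,u-22:u+23].reshape(-1,3).max(1)
    k=w[(w[:,2]>.14)&(px<70)]
    print(n,'knob',k.mean(0),k.min(0),k.max(0),len(k),'center pix',P[n][v,u])
for n in P:
    q=P[n].reshape(-1,3)
    g=(np.hypot(q[:,0]-.53,q[:,1]+.26)<.14)
    w=q[g]
    for a,b in((.064,.074),(.074,.085),(.09,.1),(.1,.12),(.12,.135),(.145,.17)):
        m=w[(w[:,2]>a)&(w[:,2]<b)]
        if len(m)>3: print(n,a,len(m),circ(m),(m.min(0)+m.max(0))/2,m.max(0)-m.min(0))
# mat: by colour+pos
    c=C[n];I=c['pixels'].astype(int)
for n,(u,v) in dict(scene=(336,201),top=(155,186)).items():
    w=P[n][v-32:v+33,u-32:u+33].reshape(-1,3);print(n,'mat ctr',P[n][v,u]);m=w[(w[:,2]>.0035)&(w[:,2]<.012)];print(len(m),np.median(m,0),(np.percentile(m,1,0)+np.percentile(m,99,0))/2,np.ptp(m,0))
# tongs: z>0.012 
for n,(u0,u1,v0,v1) in dict(scene=(222,292,188,236),top=(220,275,160,245)).items():
    w=P[n][v0:v1,u0:u1].reshape(-1,3);px=C[n]['pixels'][v0:v1,u0:u1].reshape(-1,3).max(1)
    for lab,m in(('dark',(px<50)&(w[:,2]>.015)&(w[:,2]<.05)),('all',(w[:,2]>.015)&(w[:,2]<.05))):
        print(n,lab);q=w[m]
        print(np.round(q[::max(1,len(q)//60)]*1000).astype(int).tolist())
# other objects footprints from top
for nm,(u,v) in dict(mug=(260,130),mill=(309,122),jar=(204,125),ram=(111,252),egg=(391,251)).items(): print(nm,np.round(p[v,u],3))
```

```text
scene knob [ 0.53679179 -0.27410153  0.15473423] [ 0.52166778 -0.28636436  0.14046745] [ 0.5466399  -0.26035573  0.16484163] 77 center pix [ 0.54235283 -0.27506047  0.15897642]
top knob [ 0.52627825 -0.26722036  0.16064437] [ 0.51325579 -0.28208001  0.14317905] [ 0.53951708 -0.25577562  0.16697318] 94 center pix [ 0.52570557 -0.26850326  0.16103784]
scene 0.064 493 (array([ 0.53329624, -0.26867761]), np.float64(0.07519696144494023)) [ 0.55370417 -0.26676956  0.06901347] [0.13167499 0.16694492 0.00995113]
scene 0.074 134 (array([ 0.52879245, -0.27291163]), np.float64(0.06585331203673668)) [ 0.55895537 -0.2768856   0.07938546] [0.07906712 0.12575816 0.0107618 ]
scene 0.09 127 (array([ 0.52813632, -0.27331078]), np.float64(0.06385269081927049)) [ 0.55869297 -0.27419865  0.09498619] [0.07112912 0.12785335 0.00987066]
scene 0.1 307 (array([ 0.52967095, -0.27321719]), np.float64(0.05979542671164072)) [ 0.54508036 -0.2745714   0.10993199] [0.09871125 0.12438894 0.01983271]
scene 0.12 552 (array([ 0.53712866, -0.27449653]), np.float64(0.03922214655860027)) [ 0.53512742 -0.27319704  0.1274121
[... 4133 characters left out ...]
, 27], [514, -20, 26], [510, -20, 28], [508, -20, 24], [504, -20, 24], [501, -23, 28], [498, -20, 28], [496, 32, 25], [492, 32, 27], [492, -23, 25], [489, -23, 27], [486, -23, 24], [483, -23, 25], [480, -23, 27], [477, -23, 24], [471, 23, 27], [467, -26, 28], [462, 20, 25], [458, -26, 23], [453, 17, 29], [450, 14, 31], [446, -26, 29], [440, 11, 26], [437, -23, 26], [431, 2, 24], [428, -1, 28], [425, -4, 26], [422, -7, 27], [422, -16, 30], [419, -10, 23], [419, -19, 25], [416, -10, 27], [416, -19, 28], [413, -13, 30], [413, -22, 25], [410, -16, 23], [407, -16, 26]]
mug [ 0.755 -0.016  0.009]
mill [ 0.742 -0.156  0.131]
jar [0.747 0.149 0.094]
ram [0.374 0.447 0.002]
egg [ 0.37  -0.41   0.028]
```

Run:
```python
import cv2
a=cv2.imread('pics/top0.png')[155:250,205:295];cv2.imwrite('pics/t1.png',cv2.resize(a,None,fx=6,fy=6,interpolation=cv2.INTER_CUBIC))
```

```text
(no output)
```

View pics/t1.png

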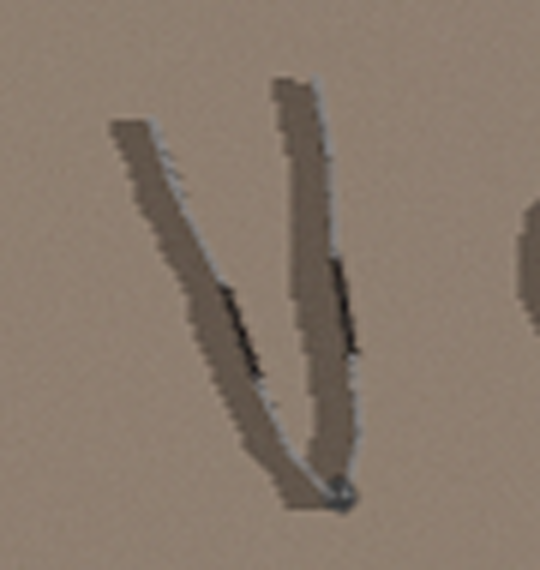

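The crop puts the pads at top-view pixels (244,210) and (262,206), the pivot at (262,237) and the tips at (230,175) and (258,168). So the tongs' origin is near (0.504, 0.006) with yaw about 0.247. The knob is near (0.528, -0.271), and I'll move above it now.

jog_arm(
  steps=[
    [-0.072,-0.088,0,0,-1],
    [-0.072,-0.088,0,0,-1],
    [-0.072,-0.088,0,0,-1],
    [-0.072,-0.088,0,0,-1],
    [-0.072,-0.088,0,0,-1],
    [-0.072,-0.088,0,0,-1],
    [-0.072,-0.088,0,0,-1],
    [-0.072,-0.088,0,0,-1],
    [-0.072,-0.088,0,0,-1],
    [-0.072,-0.088,0,0,-1],
    [-0.072,-0.088,0,0,-1],
    [0,0,0,0,-1],
  ],
)

```text
clock: 1.6
ee_pos: [0.3545, 0.0997, 0.2311]
tool_rot: [-3.141, -0.0, 2.881]
ft_force: [-0.3, 0.1, -0.1]
gripper_width: 0.0851
finger_force: 0.0
```

jog_arm(
  steps=[
    [-0.073,-0.087,0,0,-1],
    [-0.073,-0.087,0,0,-1],
    [-0.073,-0.087,0,0,-1],
    [-0.073,-0.087,0,0,-1],
    [-0.073,-0.087,0,0,-1],
    [-0.073,-0.087,0,0,-1],
    [-0.073,-0.087,0,0,-1],
    [0,0,0,0,-1],
    [0,0,0,0,-1],
  ],
)

```text
clock: 2.72
ee_pos: [0.4901, -0.1839, 0.2308]
tool_rot: [3.141, -0.001, 2.888]
ft_force: [1.0, 0.7, 0.3]
gripper_width: 0.0851
finger_force: 0.0
```

```bash
cat >> h.py <<'E'
from scipy.spatial.transform import Rotation as Ro
def wrist(save=None):
    s=observe();c=capture('wrist')
    if save: cv2.imwrite(f'pics/{save}.png',c['pixels'][...,::-1])
    K=c['intrinsics'];z=c['z_map'];v,u=np.mgrid[:z.shape[0],:z.shape[1]]
    a=(u-K[0,2])/K[0,0];b=(v-K[1,2])/K[1,1];r=np.hypot(a,b)+1e-9
    t=np.tan(np.clip(r,0,1.5))/r
    X=np.stack([a*t*z,b*t*z,z],-1)
    T=c['T_tool_cam'];P=X@T[:3,:3].T+T[:3,3]
    P=P@Ro.from_euler('xyz',s['tool_rot']).as_matrix().T+s['ee_pos'];P[z==0]=np.nan
    return s,c,P
def circ(Q):
    x,y=Q[:,0],Q[:,1];s=np.linalg.lstsq(np.c_[2*x,2*y,np.ones(len(x))],x*x+y*y,rcond=None)[0];return s[:2],np.sqrt(s[2]+s[0]**2+s[1]**2)
E
python3 - <<'E'
from h import *
s,c,P=wrist('w0');print(s['ee_pos'],s['joint_positions'],c['T_tool_cam'])
w=P.reshape(-1,3);px=c['pixels'].reshape(-1,3).max(1)
near=np.hypot(w[:,0]-.528,w[:,1]+.27)<.1
for a,b in((.064,.074),(.085,.1),(.1,.115),(.115,.13),(.14,.17)):
    m=w[near&(w[:,2]>a)&(w[:,2]<b)]
    if len(m)>5: print(a,len(m),circ(m),(m.min(0)+m.max(0))/2,np.ptp(m,0))
m=w[near&(w[:,2]>.155)&(w[:,2]<.172)]
print(len(m),np.median(m,0) if len(m) else 0)
E
```

```text
[ 0.49011748 -0.1839277   0.23079663] [-5.90395043e-01  2.60164729e-02  1.73976984e+00  5.02351740e-04
  1.37742173e+00 -1.90742838e+00] [[-3.16944880e-04 -9.61727958e-01 -2.74005901e-01  6.86561286e-02]
 [ 9.99999568e-01 -6.52568324e-05 -9.27664043e-04  1.38035149e-03]
 [ 8.74279689e-04 -2.74006077e-01  9.61727563e-01 -1.42667577e-01]
 [ 0.00000000e+00  0.00000000e+00  0.00000000e+00  1.00000000e+00]]
0.064 4178 (array([ 0.5313834 , -0.26643406]), np.float64(0.07618320619489719)) [ 0.53250035 -0.25877149  0.06903958] [0.16860531 0.1577044  0.00990873]
0.085 703 (array([ 0.52858071, -0.2713644 ]), np.float64(0.0644767003285307)) [ 0.51236347 -0.2564382   0.09250586] [0.09883673 0.10050476 0.01495461]
0.1 873 (array([ 0.52865431, -0.27078927]), np.float64(0.06209531006536375)) [ 0.52328903 -0.26528566  0.10750006] [0.11640649 0.11585886 0.01499483]
0.115 3307 (array([ 0.52830817, -0.27053506]), np.float64(0.054394536322609814)) [ 0.52811853 -0.27062068  0.12249585] [0.12184157 0.12263452 0.01498356]
0.14 419 (array([ 0.5278305 , -0.26796098]), np.float64(0.01007596249959154)) [ 0.52877248 -0.26479933  0.15209842] [0.02587713 0.01611553 0.02331376]
251 [ 0.52948219 -0.2613461   0.16167605]
```

View pics/w0.png

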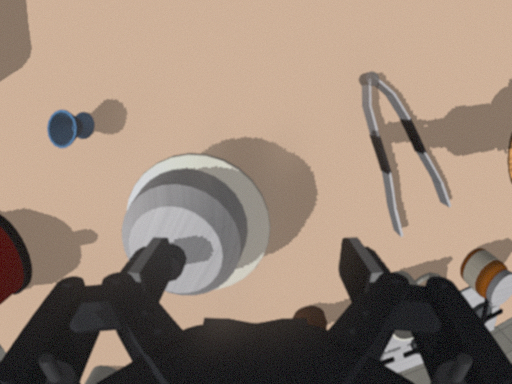

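The wrist view shows the dome at about (185,235) with the knob partly behind the left finger at (180,245). The tongs are at the upper right with pads (380,155) and (413,135). The dome axis measures (0.5285, -0.2705), with the knob top at 0.162.

jog_arm(
  steps=[
    [-0.05,-0.062,0,0,-1],
    [-0.05,-0.062,0,0,-1],
    [-0.047,-0.062,0,0,-1],
    [0,0,0,0,-1],
    [0,0,0,0,-1],
  ],
)

```text
clock: 3.4
ee_pos: [0.5283, -0.2706, 0.2313]
tool_rot: [3.141, -0.001, 2.888]
ft_force: [0.6, 0.0, -0.4]
gripper_width: 0.0855
finger_force: 0.0
```

Run:
```python
from h import *
s,c,P=wrist('w1');print(s['ee_pos'],s['tool_rot'])
w=P.reshape(-1,3)
near=np.hypot(w[:,0]-.528,w[:,1]+.27)<.1
for a,b in((.064,.074),(.085,.1),(.1,.115),(.115,.13),(.14,.17)):
    m=w[near&(w[:,2]>a)&(w[:,2]<b)]
    if len(m)>5: print(a,len(m),circ(m),(m.min(0)+m.max(0))/2,np.ptp(m,0))
```

```text
[ 0.52828932 -0.27061801  0.23130875] [ 3.14094819e+00 -5.29172578e-04  2.88798773e+00]
0.064 4419 (array([ 0.53356546, -0.26761089]), np.float64(0.07812719096988235)) [ 0.53288185 -0.26387683  0.06955988] [0.16873969 0.16881312 0.00839248]
0.085 216 (array([ 0.52752832, -0.27087371]), np.float64(0.06353968849677016)) [ 0.49143669 -0.26267635  0.09250935] [0.0557238  0.11025771 0.01490162]
0.1 459 (array([ 0.52794562, -0.2708982 ]), np.float64(0.061514516772623345)) [ 0.52739879 -0.27108601  0.10750416] [0.12507333 0.12350777 0.01499165]
0.115 4135 (array([ 0.5285865 , -0.27110049]), np.float64(0.05458312188268457)) [ 0.52860181 -0.2711553   0.12250229] [0.1227105  0.12165559 0.01499322]
0.14 1162 (array([ 0.52744308, -0.27103556]), np.float64(0.010102192876926493)) [ 0.52850618 -0.27146886  0.1524915 ] [0.0272422  0.02724094 0.02344679]
```

Aligned. I'll descend 0.093 m to z 0.138 and close.

jog_arm(
  steps=[
    [0,0,0.06,0,-1],
    [0,0,0.06,0,-1],
    [0,0,0.06,0,-1],
    [0,0,0.04,0,-1],
    [0,0,0.012,0,-1],
    [0,0,0,0,0],
    [0,0,0,0,0.6],
    [0,0,0,0,1],
    [0,0,0,0,1],
    [0,0,0,0,1],
    [0,0,0,0,1],
    [0,0,0,0,1],
  ],
)

```text
clock: 4.95
ee_pos: [0.529, -0.2726, 0.1396]
tool_rot: [-3.141, 0.002, 2.887]
ft_force: [-0.5, -0.4, 5.8]
gripper_width: 0.0265
finger_force: 59.0
```

jog_arm(
  steps=[
    [0,0,-0.02,0,1],
    [0,0,-0.03,0,1],
    [0,0,-0.05,0,1],
    [0,0,-0.05,0,1],
    [0,0,-0.05,0,1],
    [0,0,-0.02,0,1],
    [0,0,0,0,1],
    [0,0,0,0,1],
  ],
)

```text
clock: 5.95
ee_pos: [0.528, -0.2719, 0.2256]
tool_rot: [3.141, -0.001, 2.887]
ft_force: [-0.9, -0.3, -3.4]
gripper_width: 0.0256
finger_force: 59.1
```

Run:
```python
from h import *
s=observe();c=capture('scene');P=cloud(c);cv2.imwrite('pics/s2.png',cv2.resize(c['pixels'][130:270,100:380,::-1],None,fx=2.5,fy=2.5));
print(s['ee_pos'],s['tool_rot'],s['ft_force'])
w=P.reshape(-1,3)
n=np.hypot(w[:,0]-.53,w[:,1]+.27)<.075
m=w[n&(w[:,2]>.078)&(w[:,2]<.115)];print('roll',len(m),circ(m),m.max(0),m.min(0))
# rim lowest of cover
m=w[n&(w[:,2]>.12)&(w[:,2]<.2)];print(len(m),m.min(0))
for n,(u,v) in dict(scene=(336,201),top=(155,186)).items():
    d=c if n=='scene' else capture('top');hsv=cv2.cvtColor(d['pixels'],cv2.COLOR_RGB2HSV)
    I=d['pixels'].astype(int);w=cloud(d)
    sat=hsv[...,1];print(n,'sat mat/table',sat[v,u],sat[v+30,u+30])
    M=(sat>(int(sat[v,u])+int(sat[v+30,u+30]))//2);yy,xx=np.mgrid[:384,:512];M&=(abs(yy-v)<32)&(abs(xx-u)<32)
    cn,_=cv2.findContours(M.astype(np.uint8),cv2.RETR_EXTERNAL,cv2.CHAIN_APPROX_NONE);k=max(cn,key=cv2.contourArea)[:,0]
    K=d['intrinsics'];ray=np.c_[(k-[K[0,2],K[1,2]])/K[0,0],np.ones(len(k))]@d['R'];o=-d['R'].T@d['t']
    p=o+ray*((.005-o[2])/ray[:,2])[:,None];print(circ(p))
```

```text
[ 0.52804653 -0.27188521  0.22560057] [ 3.14091758e+00 -1.48935122e-03  2.88673633e+00] [-0.86108307 -0.29322588 -3.36186614]
roll 198 (array([ 0.54738379, -0.26433955]), np.float64(0.01725378546205843)) [ 0.56833464 -0.24057829  0.11120493] [ 0.52305828 -0.28719109  0.07802121]
619 [ 0.50354088 -0.3397147   0.15632231]
scene sat mat/table 164 88
(array([0.58452194, 0.31462815]), np.float64(0.08273207570671795))
top sat mat/table 115 54
(array([0.57994599, 0.31872416]), np.float64(0.08350831304200193))
```

View pics/s2.png

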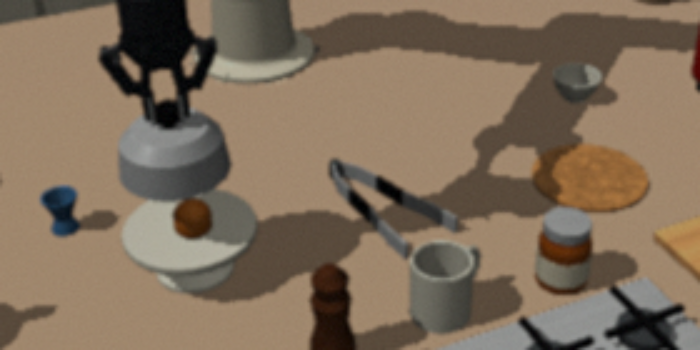

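The picture shows the cover hanging upright at about (175,155), the roll at (192,218), the tongs at (395,205) and the mat at (590,177). I'll carry the cover to the mat centre at (0.582, 0.317).

jog_arm(
  steps=[
    [0.005,0.03,0,0,1],
    [0.01,0.06,0,0,1],
    [0.015,0.09,0,0,1],
    [0.015,0.09,0,0,1],
    [0.015,0.09,0,0,1],
    [0.015,0.09,0,0,1],
    [0.015,0.09,0,0,1],
    [0.015,0.09,0,0,1],
    [0.015,0.09,0,0,1],
    [0.015,0.09,0,0,1],
    [0.015,0.09,0,0,1],
    [0.015,0.09,0,0,1],
  ],
)

```text
clock: 7.55
ee_pos: [0.5634, 0.1305, 0.2265]
tool_rot: [3.141, -0.0, 2.888]
ft_force: [-0.3, -0.1, -2.9]
gripper_width: 0.0264
finger_force: 59.3
```

jog_arm(
  steps=[
    [0.015,0.09,0,0,1],
    [0.015,0.09,0,0,1],
    [0.015,0.09,0,0,1],
    [0.015,0.09,0,0,1],
    [0.015,0.07,0,0,1],
    [0,0.03,0,0,1],
    [0,0,0,0,1],
    [0,0,0,0,1],
    [0,0,0,0,1],
  ],
)

```text
clock: 8.68
ee_pos: [0.5819, 0.3123, 0.2266]
tool_rot: [-3.141, -0.0, 2.886]
ft_force: [0.2, 0.5, -3.1]
gripper_width: 0.0261
finger_force: 59.5
```

Run:
```python
from h import *
s=observe();c=capture('scene');P=cloud(c);
print(s['ee_pos'],s['tool_rot'],s['ft_force'],s['gripper_width'],s['joint_positions'])
w=P.reshape(-1,3)
n=np.hypot(w[:,0]-.58,w[:,1]-.317)<.08
m=w[n&(w[:,2]>.11)&(w[:,2]<.2)];print(len(m),m.min(0))
m=w[n&(w[:,2]>.155)&(w[:,2]<.18)];print(circ(m),m.min(0),m.max(0))
c=capture('top');w=cloud(c).reshape(-1,3);n=np.hypot(w[:,0]-.53,w[:,1]+.27)<.08
m=w[n&(w[:,2]>.085)&(w[:,2]<.125)];print('roll',len(m),circ(m),np.median(m,0),m.max(0),m.min(0),np.ptp(m,0))
n=np.hypot(w[:,0]-.53,w[:,1]+.27)<.12
m=w[n&(w[:,2]>.064)&(w[:,2]<.076)];print('stand',(m.min(0)+m.max(0))/2)
```

```text
[0.58188703 0.31228418 0.22658169] [-3.14130737e+00 -1.05538235e-05  2.88554794e+00] [ 0.24380936  0.47098244 -3.11306782] 0.02612476006391966 [ 3.10093692e-01  3.80389721e-01  1.33924482e+00 -2.37735422e-04
  1.42212005e+00 -1.00462269e+00]
469 [0.53892637 0.24270205 0.156521  ]
(array([0.58176382, 0.31082475]), np.float64(0.0649259418206354)) [0.54087363 0.24270205 0.156521  ] [0.65065509 0.35621704 0.17973074]
roll 224 (array([ 0.53954698, -0.2579726 ]), np.float64(0.01702024480270644)) [ 0.53942226 -0.25648021  0.10566922] [ 0.56151125 -0.23492499  0.11265113] [ 0.51746497 -0.2835479   0.08539758] [0.04404629 0.04862291 0.02725355]
stand [ 0.52997321 -0.26095934  0.07002217]
```

jog_arm(
  steps=[
    [0.002,0.012,0.03,0,1],
    [0,0,0.06,0,1],
    [0,0,0.08,0,1],
    [0,0,0.08,0,1],
    [0,0,0.06,0,1],
    [0,0,0.035,0,1],
    [0,0,0.02,0,1],
    [0,0,0.005,0,1],
    [0,0,0,0,1],
    [0,0,0,0,1],
  ],
)

```text
clock: 10.02
ee_pos: [0.5829, 0.3183, 0.0796]
tool_rot: [3.141, 0.002, 2.887]
ft_force: [-0.5, -0.4, -3.3]
gripper_width: 0.0262
finger_force: 59.5
```

jog_arm(
  steps=[
    [0,0,0.004,0,1],
    [0,0,0.002,0,1],
    [0,0,0.002,0,1],
    [0,0,0,0,1],
  ],
)

```text
clock: 10.52
ee_pos: [0.5822, 0.3181, 0.0756]
tool_rot: [3.142, 0.0, 2.887]
ft_force: [-1.2, 0.2, 0.4]
gripper_width: 0.0261
finger_force: 59.8
```

The cover is resting on the mat: the wrist force went from -3.3 to about 0. I'll release it and rise.

jog_arm(
  steps=[
    [0,0,0,0,0],
    [0,0,0,0,-0.5],
    [0,0,0,0,-1],
    [0,0,0,0,-1],
    [0,0,0,0,-1],
    [0,0,-0.03,0,-1],
    [0,0,-0.08,0,-1],
    [0,0,-0.12,0,-1],
    [0,0,-0.12,0,-1],
    [0,0,-0.05,0,-1],
    [0,0,0,0,-1],
  ],
)

```text
clock: 11.9
ee_pos: [0.583, 0.3184, 0.2371]
tool_rot: [3.14, 0.003, 2.887]
ft_force: [0.3, 0.2, 0.2]
gripper_width: 0.0856
finger_force: 0.0
```

jog_arm(
  steps=[
    [0,0,0,0.056,-1],
    [0,0,0,0.056,-1],
    [0,0,0,0.056,-1],
    [0,0,0,0.056,-1],
    [0,0,0,0.056,-1],
    [0,0,0,0.056,-1],
    [0,0,0,0.056,-1],
    [0,0,0,0.056,-1],
    [0,0,0,0.056,-1],
    [0,0,0,0.056,-1],
    [0,0,0,0.056,-1],
    [0,0,0,0.056,-1],
  ],
)

```text
clock: 13.4
ee_pos: [0.5808, 0.3176, 0.2318]
tool_rot: [-3.139, 0.005, 0.77]
ft_force: [0.1, -0.0, 0.2]
gripper_width: 0.0858
finger_force: 0.0
```

jog_arm(
  steps=[
    [0,0,0,0.056,-1],
    [0,0,0,0.056,-1],
    [0,0,0,0.056,-1],
    [0,0,0,0,-1],
    [0,0,0,0,-1],
  ],
)

```text
clock: 14.02
ee_pos: [0.5815, 0.3179, 0.2336]
tool_rot: [3.141, 0.003, 0.251]
ft_force: [0.4, 0.4, 0.7]
gripper_width: 0.0852
finger_force: 0.0
```

jog_arm(
  steps=[
    [-0.048,0.088,0,0,-1],
    [-0.048,0.088,0,0,-1],
    [-0.048,0.088,0,0,-1],
    [-0.048,0.088,0,0,-1],
    [-0.048,0.088,0,0,-1],
    [-0.048,0.088,0,0,-1],
    [-0.048,0.088,0,0,-1],
    [-0.046,0.088,0,0,-1],
    [0,0,0,0,-1],
    [0,0,0,0,-1],
  ],
)

```text
clock: 15.28
ee_pos: [0.5031, 0.0081, 0.2351]
tool_rot: [-3.141, 0.0, 0.249]
ft_force: [0.3, 0.6, -0.2]
gripper_width: 0.0853
finger_force: 0.0
```

```bash
cat > tong.py <<'E'
from h import *
def fit(P,o=(.504,.006),yaw=.247,z0=.012,z1=.04,dx=(-95,122),h=75):
    w=P.reshape(-1,3);d=np.array([np.cos(yaw),np.sin(yaw)]);n=np.array([-d[1],d[0]])
    q=w[:,:2]-o;x=q@d*1e3;y=q@n*1e3
    k=(w[:,2]>z0)&(w[:,2]<z1)&(x>dx[0])&(x<dx[1])&(abs(y)<h)
    return x[k],y[k],w[k,2],k
E
python3 - <<'E'
from tong import *
s,c,P=wrist('w2');print(s['ee_pos'],s['tool_rot'])
x,y,z,k=fit(P,dx=(-130,140))
print(len(x),x.min(),x.max())
for a in range(-105,130,10):
    m=(x>=a)&(x<a+10);f=lambda b:(np.round([y[b].min(),np.median(y[b]),y[b].max()],1).tolist(),round(np.percentile(z[b],90),3)) if b.any() else None
    print(a,f(m&(y>0)),f(m&(y<0)))
px=c['pixels'].reshape(-1,3).max(1)[k]
for sg in(1,-1):
    m=(px<60)&(y*sg>15)&(abs(x)<40);print('dark',m.sum(),x[m].min() if m.any() else 0,x[m].max() if m.any() else 0,y[m].mean())
E
```

```text
[0.50312391 0.00806366 0.23509265] [-3.14098344e+00  7.26126164e-05  2.48723562e-01]
1643 -97.75601535005569 123.98155921759968
-105 ([0.1, 2.0, 4.0], np.float64(0.027)) ([-6.5, -3.8, -1.2], np.float64(0.026))
-95 ([0.1, 4.0, 8.0], np.float64(0.027)) ([-9.0, -5.1, -1.2], np.float64(0.027))
-85 ([0.1, 5.3, 11.7], np.float64(0.027)) ([-13.9, -6.5, -1.2], np.float64(0.026))
-75 ([9.1, 12.9, 16.7], np.float64(0.027)) ([-17.6, -14.1, -11.3], np.float64(0.027))
-65 ([14.2, 16.7, 19.1], np.float64(0.027)) ([-21.3, -18.7, -15.6], np.float64(0.027))
-55 ([17.8, 19.0, 21.5], np.float64(0.027)) ([-23.4, -20.9, -19.0], np.float64(0.026))
-45 ([19.1, 20.5, 22.6], np.float64(0.027)) ([-24.5, -22.1, -20.9], np.float64(0.027))
-35 ([21.2, 22.5, 25.0], np.float64(0.027)) ([-26.8, -24.3, -22.5], np.float64(0.027))
-25 ([22.3, 24.2, 27.3], np.float64(0.027)) ([-28.9, -25.4, -23.5], np.float64(0.027))
-15 ([22.8, 24.7, 28.3], np.float64(0.027)) ([-30.0, -26.4, -24.2], np.float64(0.026))
-5 ([23.7, 25.8, 28.3], np.float64(0.027)) ([-29.9, -27.4, -25.2], np.float64(0.027))
5 ([23.7, 25.7, 29.1], np.float6
[... 477 characters left out ...]
027))
65 ([35.1, 37.1, 39.3], np.float64(0.027)) ([-41.6, -38.2, -36.2], np.float64(0.027))
75 ([37.2, 39.2, 41.6], np.float64(0.027)) ([-43.9, -40.4, -38.6], np.float64(0.027))
85 ([37.7, 39.2, 42.7], np.float64(0.027)) ([-43.9, -41.4, -39.9], np.float64(0.027))
95 ([38.7, 40.9, 43.8], np.float64(0.027)) ([-44.9, -42.4, -40.5], np.float64(0.027))
105 ([40.1, 41.5, 44.0], np.float64(0.027)) ([-46.1, -42.6, -40.9], np.float64(0.027))
115 ([40.6, 41.7, 44.9], np.float64(0.026)) ([-46.2, -43.7, -42.0], np.float64(0.027))
125 None None
dark 2 6.617102003507291 13.910681528087057 25.615240380651414
dark 0 0 0 nan<stdin>:10: RuntimeWarning: Mean of empty slice.
  ret = ret.dtype.type(ret / rcount)
```

View pics/w2.png

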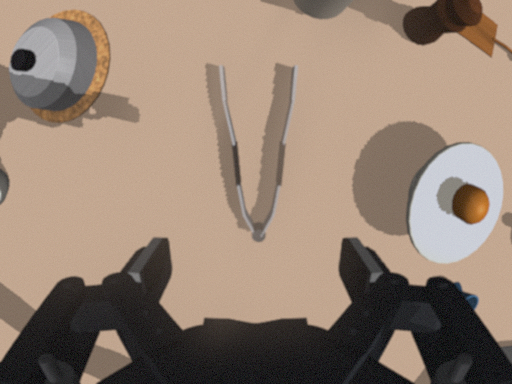

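The wrist view shows the tongs centred between the fingers, with pads at (236,163) and (281,163), pivot (259,235) and tips (222,67) and (295,67). The cover stands upright on the mat at the upper left, around (60,60). The roll sits on the stand at (471,203). The tongs' origin is (0.507, 0.006), yaw 0.247, and their top edge is at 0.027.

jog_arm(
  steps=[
    [0.008,0.008,0.06,0,-1],
    [0,0,0.12,0,-1],
    [0,0,0.12,0,-1],
    [0,0,0.1,0,-1],
    [0,0,0.07,0,-1],
    [0,0,0.05,0,-1],
    [0,0,0.03,0,-1],
    [0,0,0.01,0,-1],
    [0,0,0,0,-1],
    [0,0,0,0,-1],
    [0,0,0,0,-1],
  ],
)

```text
clock: 16.7
ee_pos: [0.5076, 0.0052, 0.012]
tool_rot: [3.141, -0.001, 0.248]
ft_force: [0.2, -0.2, -0.7]
gripper_width: 0.0854
finger_force: 0.0
```

jog_arm(
  steps=[
    [0,0,0.01,0,-1],
    [0,0,0.007,0,-1],
    [0,0,0,0,-0.7],
    [0,0,0,0,-0.45],
    [0,0,0,0,-0.33],
    [0,0,0,0,-0.33],
    [0,0,0,0,-0.33],
    [0,0,0,0,-0.33],
  ],
)

```text
clock: 17.7
ee_pos: [0.5077, 0.0051, 0.0051]
tool_rot: [3.141, -0.001, 0.248]
ft_force: [-0.9, -1.0, 6.4]
gripper_width: 0.057
finger_force: 6.1
```

jog_arm(
  steps=[
    [0,0,0,0,-0.29],
    [0,0,0,0,-0.29],
    [0,0,-0.01,0,-0.29],
    [0,0,-0.02,0,-0.29],
    [0,0,-0.04,0,-0.29],
    [0,0,-0.06,0,-0.29],
    [0,0,-0.02,0,-0.29],
    [0,0,0,0,-0.29],
    [0,0,0,0,-0.29],
  ],
)

```text
clock: 18.82
ee_pos: [0.5063, 0.0055, 0.0637]
tool_rot: [-3.141, 0.001, 0.248]
ft_force: [-0.4, -0.5, -1.7]
gripper_width: 0.0552
finger_force: 5.1
```

```bash
cat > ht.py <<'E'
from tong import *
s,c,P=wrist();e=s['ee_pos'];print(e,s['tool_rot'],s['gripper_width'],s['finger_force'],s['ft_force'])
x,y,z,k=fit(P,o=e[:2],yaw=s['tool_rot'][2],z0=e[2]-.03,z1=e[2]+.06,dx=(35,135),h=70)
print(x.max() if len(x) else None)
for a in range(35,130,10):
    m=(x>=a)&(x<a+10)
    print(a,[(np.round([y[b].min(),np.median(y[b]),y[b].max()],1).tolist(),np.round(np.percentile(z[b],[3,50,97]),3).tolist()) for b in(m&(y>0),m&(y<0)) if b.any()])
E
python3 ht.py
```

```text
[0.5063044  0.00548237 0.06372073] [-3.14088053e+00  1.39202702e-03  2.47847315e-01] 0.05522216277177066 5.0525038107298315 [-0.35371329 -0.46621598 -1.73698227]
121.83375581867939
35 [([26.8, 28.4, 31.7], [0.06, 0.079, 0.085]), ([-30.2, -26.7, -25.2], [0.06, 0.081, 0.085])]
45 [([28.6, 30.2, 33.7], [0.06, 0.08, 0.086]), ([-31.9, -28.4, -26.8], [0.06, 0.08, 0.085])]
55 [([30.6, 32.1, 35.8], [0.06, 0.08, 0.086]), ([-33.6, -30.1, -28.6], [0.06, 0.08, 0.086])]
65 [([32.2, 34.0, 37.3], [0.061, 0.08, 0.086]), ([-35.6, -31.9, -30.3], [0.061, 0.08, 0.086])]
75 [([34.1, 35.1, 38.7], [0.061, 0.081, 0.086]), ([-37.0, -33.0, -32.1], [0.061, 0.082, 0.086])]
85 [([34.5, 35.4, 39.6], [0.061, 0.082, 0.086]), ([-37.3, -33.2, -32.4], [0.06, 0.082, 0.086])]
95 [([35.1, 36.0, 40.2], [0.061, 0.082, 0.086]), ([-37.8, -33.7, -32.8], [0.061, 0.082, 0.086])]
105 [([35.5, 36.7, 40.7], [0.061, 0.082, 0.086]), ([-38.3, -34.2, -33.3], [0.061, 0.082, 0.086])]
115 [([36.3, 37.1, 41.2], [0.061, 0.08, 0.086]), ([-38.7, -34.6, -33.9], [0.061, 0.08, 0.086])]
125 []
```

The tongs are held level. Their lower edge is 4 mm below the TCP, the jaw gap is about 70 mm and the tips are 122 mm ahead. Next I'll lift and move over the roll.

jog_arm(
  steps=[
    [0,0,-0.03,0,-0.29],
    [0,0,-0.06,0,-0.29],
    [0,0,-0.07,0,-0.29],
    [0,0,-0.06,0,-0.29],
    [0,0,-0.04,0,-0.29],
    [0,0,0,0,-0.29],
  ],
)

```text
clock: 19.62
ee_pos: [0.5079, 0.0051, 0.1698]
tool_rot: [3.14, -0.002, 0.248]
ft_force: [0.0, -0.1, -1.3]
gripper_width: 0.0551
finger_force: 5.1
```

jog_arm(
  steps=[
    [-0.01,0.02,0,0,-0.29],
    [-0.025,0.05,0,0,-0.29],
    [-0.035,0.07,0,0,-0.29],
    [-0.035,0.07,0,0,-0.29],
    [-0.035,0.07,0,0,-0.29],
    [-0.035,0.07,0,0,-0.29],
    [-0.035,0.07,0,0,-0.29],
    [-0.035,0.07,0,0,-0.29],
    [-0.035,0.07,0,0,-0.29],
    [-0.03,0.06,0,0,-0.29],
    [-0.02,0.04,0,0,-0.29],
    [0,0.01,0,0,-0.29],
  ],
)

```text
clock: 21.12
ee_pos: [0.4442, -0.2874, 0.1678]
tool_rot: [-3.14, 0.001, 0.246]
ft_force: [-0.4, -0.3, -1.4]
gripper_width: 0.0551
finger_force: 5.1
```

jog_arm(
  steps=[
    [0,0,0,0,-0.29],
    [0,0,0,0,-0.29],
  ],
)

```text
clock: 21.38
ee_pos: [0.445, -0.286, 0.1683]
tool_rot: [-3.141, 0.0, 0.249]
ft_force: [0.3, 0.8, -1.5]
gripper_width: 0.0552
finger_force: 5.1
```

```bash
cat > roll.py <<'E'
from h import *
s,c,P=wrist('w'+str(int(observe()['clock'])));e=s['ee_pos'];yaw=s['tool_rot'][2];print(e,yaw)
w=P.reshape(-1,3);I=c['pixels'].reshape(-1,3).astype(int);col=(I[:,0]-I[:,2]>60)
m=w[col&(np.hypot(w[:,0]-.542,w[:,1]+.261)<.045)&(w[:,2]>.076)&(w[:,2]<.12)]
b=(m.min(0)+m.max(0))/2;print('roll',len(m),b,np.ptp(m,0),m.max(0)[2],circ(m[m[:,2]<.095]) if (m[:,2]<.095).sum()>10 else 0)
from scipy.optimize import least_squares
f=lambda p:np.sqrt(np.maximum((m[m[:,2]<.1,0]-p[0])**2+(m[m[:,2]<.1,1]-p[1])**2,1e-9))-.024
r=least_squares(f,b[:2],loss='soft_l1',f_scale=.001).x;print('side fit',r)
for q in(b[:2],r):
    d=q-e[:2];print('roll in tool x,+y left mm',1e3*(d@[np.cos(yaw),np.sin(yaw)]),1e3*(d@[-np.sin(yaw),np.cos(yaw)]))
t=w[(abs(np.hypot(w[:,0]-.53,w[:,1]+.266)-.055)<.02)&(w[:,2]>.06)&(w[:,2]<.08)];print('stand z',np.median(t[:,2]))
E
python3 ht.py; python3 roll.py
```

```text
[ 0.44501234 -0.28598703  0.16833588] [-3.14098631e+00  5.88911509e-05  2.48918215e-01] 0.055199856281576025 5.052618007612182 [ 0.34940636  0.7597061  -1.52027322]
122.06177025725516
35 [([26.7, 28.4, 31.9], [0.165, 0.183, 0.19]), ([-30.1, -26.6, -25.2], [0.165, 0.185, 0.19])]
45 [([28.7, 30.2, 33.7], [0.165, 0.185, 0.19]), ([-32.0, -28.4, -26.8], [0.165, 0.185, 0.19])]
55 [([30.7, 32.1, 35.7], [0.165, 0.185, 0.19]), ([-33.8, -30.2, -28.7], [0.165, 0.185, 0.19])]
65 [([32.3, 34.0, 37.9], [0.165, 0.185, 0.19]), ([-35.5, -31.9, -30.3], [0.165, 0.185, 0.19])]
75 [([34.1, 35.0, 38.8], [0.166, 0.186, 0.191]), ([-36.9, -33.0, -32.2], [0.165, 0.186, 0.191])]
85 [([34.4, 35.5, 39.8], [0.166, 0.187, 0.191]), ([-37.3, -33.2, -32.1], [0.166, 0.187, 0.191])]
95 [([35.1, 36.0, 40.1], [0.166, 0.187, 0.191]), ([-38.0, -33.7, -32.9], [0.166, 0.187, 0.191])]
105 [([35.7, 36.6, 40.7], [0.166, 0.187, 0.191]), ([-38.2, -34.2, -33.2], [0.166, 0.187, 0.191])]
115 [([36.3, 37.0, 41.4], [0.166, 0.185, 0.191]), ([-38.6, -34.6, -33.7], [0.166, 0.184, 0.191])]
125 []
[ 0.44501786 -0.28606199  0.16842508] 0.24896641076010417
roll 2657 [ 0.5414959  -0.26344663  0.10430177] [0.04288789 0.0410749  0.0135533 ] 0.11107842320279579 0
side fit [ 0.54273953 -0.25929867]
roll in tool x,+y left mm 99.07586823263098 -1.8543506413431672
roll in tool x,+y left mm 101.30322278862546 1.8592910379181815
stand z 0.07006014842310036
```

jog_arm(
  steps=[
    [-0.001,0.005,0.02,0,-0.29],
    [0,0,0.04,0,-0.29],
    [0,0,0.04,0,-0.29],
    [0,0,0.04,0,-0.29],
    [0,0,0.03,0,-0.29],
    [0,0,0.025,0,-0.29],
    [0,0,0.015,0,-0.29],
    [0,0,0.005,0,-0.29],
    [0,0,0,0,-0.29],
    [0,0,0,0,-0.29],
  ],
)

```text
clock: 22.72
ee_pos: [0.4452, -0.2892, 0.083]
tool_rot: [3.141, -0.0, 0.248]
ft_force: [0.2, -0.9, -1.2]
gripper_width: 0.0548
finger_force: 5.1
```

```bash
python3 ht.py|tail -6; python3 roll.py
```

```text
75 [([0.1, 29.2, 69.9], [0.069, 0.071, 0.106]), ([-69.9, -31.1, -0.1], [0.069, 0.071, 0.105])]
85 [([0.3, 26.2, 70.0], [0.069, 0.103, 0.109]), ([-69.9, -28.9, -0.1], [0.069, 0.093, 0.109])]
95 [([0.3, 24.3, 70.0], [0.069, 0.105, 0.11]), ([-70.0, -30.2, -0.1], [0.069, 0.099, 0.11])]
105 [([0.3, 33.4, 70.0], [0.069, 0.104, 0.11]), ([-70.0, -33.6, -0.1], [0.069, 0.094, 0.109])]
115 [([0.3, 37.5, 69.9], [0.069, 0.071, 0.107]), ([-69.9, -34.7, -0.1], [0.069, 0.07, 0.106])]
125 [([20.1, 52.9, 69.9], [0.069, 0.07, 0.071]), ([-69.8, -49.9, -13.0], [0.069, 0.07, 0.071])]
[ 0.44517357 -0.2891749   0.08296484] 0.24787779141916144
roll 7870 [ 0.54209905 -0.26208879  0.10227998] [0.04434348 0.04513999 0.01940658] 0.11198327085172356 0
side fit [ 0.54258662 -0.25969222]
roll in tool x,+y left mm 100.60848027757378 2.477831657177458
roll in tool x,+y left mm 101.6691457574547 4.68152432381521
stand z 0.07009207102630441
```

jog_arm(
  steps=[
    [0,0,0.005,0,-0.29],
    [0,0,0,0,-0.24],
    [0,0,0,0,-0.19],
    [0,0,0,0,-0.15],
    [0,0,0,0,-0.11],
    [0,0,0,0,-0.07],
    [0,0,0,0,-0.04],
    [0,0,0,0,-0.04],
    [0,0,0,0,-0.04],
  ],
)

```text
clock: 23.95
ee_pos: [0.4449, -0.2889, 0.0805]
tool_rot: [-3.142, 0.0, 0.248]
ft_force: [0.0, 0.4, -0.9]
gripper_width: 0.0444
finger_force: 6.5
```

jog_arm(
  steps=[
    [0,0,0,0,-0.01],
    [0,0,0,0,0.02],
    [0,0,0,0,0.05],
    [0,0,0,0,0.08],
    [0,0,0,0,0.08],
    [0,0,0,0,0.08],
  ],
)

```text
clock: 24.7
ee_pos: [0.4449, -0.289, 0.0805]
tool_rot: [3.142, -0.0, 0.248]
ft_force: [-0.4, -0.7, 0.3]
gripper_width: 0.0422
finger_force: 60.6
```

jog_arm(
  steps=[
    [0,0,-0.01,0,0.08],
    [0,0,-0.02,0,0.08],
    [0,0,-0.04,0,0.08],
    [0,0,-0.05,0,0.08],
    [0,0,-0.05,0,0.08],
    [0,0,-0.05,0,0.08],
    [0,0,-0.04,0,0.08],
    [0,0,-0.03,0,0.08],
    [0,0,-0.02,0,0.08],
    [0,0,-0.01,0,0.08],
    [0,0,0,0,0.08],
    [0,0,0,0,0.08],
  ],
)

```text
clock: 26.2
ee_pos: [0.4446, -0.2886, 0.2078]
tool_rot: [-3.141, 0.001, 0.248]
ft_force: [0.7, -0.2, -2.7]
gripper_width: 0.0425
finger_force: 61.0
```

Run:
```python
from h import *
print(observe())
c=capture('scene');cv2.imwrite('pics/s9.png',cv2.resize(c['pixels'][100:290,80:400,::-1],None,fx=2.4,fy=2.4))
w=cloud(c).reshape(-1,3);I=c['pixels'].reshape(-1,3).astype(int)
m=w[(I[:,0]-I[:,2]>45)&(np.hypot(w[:,0]-.542,w[:,1]+.261)<.06)&(w[:,2]>.1)];print(len(m),m.min(0),m.max(0))
```

```text
{'clock': 26.2, 'joint_positions': array([-8.03934403e-01,  6.20173163e-02,  1.74878158e+00, -3.12184445e-05,
        1.33205730e+00,  5.19041804e-01]), 'qd': array([-4.63883423e-04, -1.12661901e-03,  3.40788725e-04, -9.82168474e-04,
       -8.18604931e-05, -4.12782076e-04]), 'tau': array([ 1.18242646e-03, -3.62212980e+01, -3.36288965e+01,  3.40786739e-02,
       -1.98655244e-02,  2.41205689e-04]), 'ee_pos': array([ 0.44463599, -0.28864967,  0.2078361 ]), 'tool_rot': array([-3.14051056e+00,  6.53111012e-04,  2.47827875e-01]), 'ft_force': array([ 0.67915619, -0.21930378, -2.72375322]), 'torque': array([-0.03420397,  0.0297119 , -0.01967939]), 'finger_force': 60.98300814628601, 'gripper_width': 0.04245858273241967}
172 [ 0.52276962 -0.28705206  0.20223314] [ 0.57153878 -0.24539481  0.23788588]
```

View pics/s9.png

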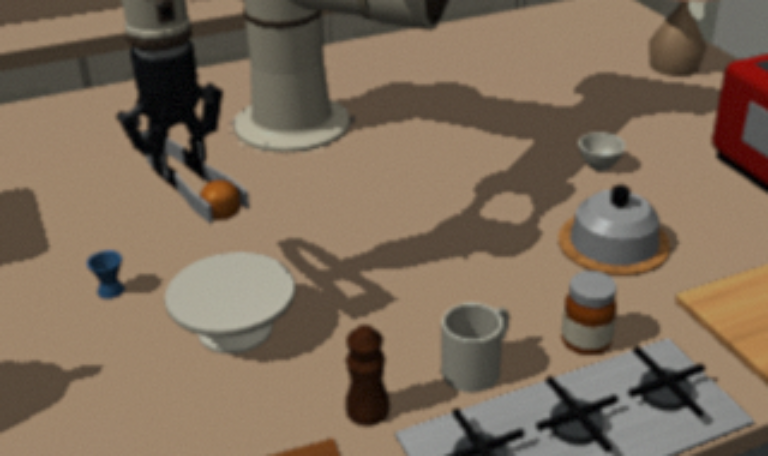

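The picture shows the roll held in the tongs at (220,200), high above the empty stand at (230,295). The cover stands upright on the mat at (615,230), and everything else is still standing.

```bash
python3 -c "from workcell import close_job;print(close_job())"
```

```text
the job is handed in; nothing more can be done
None
```

The job is handed in at about 26 s: the cover stands upright on the cork mat, the roll is held still in the tongs about 13 cm above the stand's top, and nothing was knocked over.

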